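Knock a cast tile out of its mould

TASK

Draw the mould plate toward the front of the knockout stand until it rests against the front stop, then raise the knockout rod by its knob all the way, so that it pushes the tile up out of its pocket. Lift the tile out and set it down flat, rosette up, wholly on the plywood board beside the white tub (do not drop it and do not let it hit the tub), then push the rod fully down again, with the mould plate still at the front stop. Leave the tub, the red-lidded jar and the glue bottle where they stand.

Things in the scene. Friction and masses are not known exactly. Their poses are not given: they have to be found in the camera images.
- stand: Fixed knockout stand, grey with steel keeper strips, 230 x 112 mm, 90 mm high. Origin on the table under the rod's axis; +x runs along the rails away from the front stop, z up. Rails (x -72 to 158 mm) guide the mould plate, underside at z 56 mm, top at 84 mm. The keeper strips reach in to y +-37 mm and up to z 90.5 mm: fingers that work down on the plate must stay within y +-35 mm.
- front_stop (a point): Middle of the top edge of the stand's front stop, at (-62, 0, 80) mm in the stand's frame: the plate's front edge meets it there, and then the plate's hole is straight over the rod. A rear stop stands at x 152 mm.
- mould_plate: Loose aluminium mould plate, 124 (x) x 84 (y) x 28 mm, 0.5 to 0.8 kg, origin at the centre of its underside, axes as the stand's. Held down by the keeper strips, it slides easily on the waxed rails (friction 0.12; 0.6 on its top). At the start it stands 40 to 85 mm behind the front stop; at the stop its origin is at (0, 0, 56) mm in the stand's frame.
- pocket (a point): Centre of the mouth of the plate's pocket, in the middle of its top (28 mm above its origin). Square, 46 x 46 mm, 22 mm deep, with a 24 mm hole through its 6 mm floor. The bare plate top in front of and behind the pocket is 39 mm long each.
- tile: Loose grey cast concrete tile, low rosette on top, 44 x 44 x 22 mm, 0.06 to 0.13 kg, origin at the centre of its underside, z up, axes along its sides. It starts in the pocket, top flush, 1 mm free all round, underside 6 mm above the plate's. With the rod fully up 16 mm of it stand above the plate; grip it then on the two faces that look along the plate's x.
- knockout_rod (a joint): Height of the knockout rod, m: 0 fully down (its top 4 mm under the plate), 0.026 fully up. It slides stiffly (8 N friction, 2.5 N weight) and stays where it is left. The rod, 16 mm thick, stands on the stand's z axis; a low crossbar joins it to an upright handle post outside the rails at stand y +98 mm.
- rod_knob (a point): Centre of the black knob at the top of the handle post of the rod: round, 28 mm in diameter, 28 mm high, upright axis. Its centre is at (0, 98, 118) mm in the stand's frame when the rod is down, and rises with the rod; below it is a 12 mm post.
- board: Fixed plywood board, 189 (x) x 134 (y) x 12 mm, lying on the table, origin at the centre of its underside. The tile belongs on it. A half-open drawer of the cabinet to its left (+y) hangs 75 to 150 mm above the table and comes as near as its +y edge (world y 0.17 m), so keep the gripper right of that.
- white_tub: Loose small white tub, 54 mm in diameter, 37 mm high, standing on the board; origin at the centre of its underside. Bystander.
- jar_tesserae: Loose jar of tesserae with a red lid, 81 mm in diameter, 163 mm high, origin at the centre of its underside. Bystander.
- glue_bottle: Loose glue bottle with a blue cap, 49 x 63 mm, 140 mm high, origin at the centre of its underside. Bystander.
Things that resemble listed ones, but are neither listed nor needed, are in the scene too. There is more than one size of the tile; the one meant has the size given above.

How it is judged (in metres and radians):
On the way, in this order (a step that is already met when the one before it is completed fails the run):
1. the mould plate rests against the front stop (within 5 mm) with the tile still down in its pocket (x of mould_plate in the frame of stand below 0.005 m and z of tile in the frame of mould_plate below 0.01 m), for 0.1 s.
2. the rod is up (at least 22 mm) and has pushed the tile at least 10 mm out of the pocket (value of joint knockout_rod above 0.022 m and z of tile in the frame of mould_plate above 0.016 m and horizontal distance between tile and mould_plate below 0.006 m), for 0.2 s.
At the end, for the whole second after the job is handed in: The tile lies at rest, flat and rosette up (within 0.1 rad) on the board, its centre at least about 22 mm in from every edge; the knockout rod is down (within 5 mm) and the mould plate is at the front stop (within 8 mm) (x of tile in the frame of board between -0.073 and 0.073 m and y of tile in the frame of board between -0.045 and 0.045 m and z of tile in the frame of board between 0.009 and 0.016 m and angle between tile's own z axis and vertical below 0.1 rad and linear speed of tile below 0.02 m/s and value of joint knockout_rod below 0.005 m and x of mould_plate in the frame of stand below 0.008 m); the robot touches nothing.
It fails at once if the white tub, the jar or the glue bottle is moved by more than 20 mm or tipped (distance of any of white_tub, jar_tesserae, glue_bottle from where it was at the start of the episode above 0.02 m or angle between any of white_tub, jar_tesserae, glue_bottle's own z axis and vertical above 0.3 rad).
It fails at once if the tile hits the white tub (over 2 N) (contact force between tile and white_tub above 2 N).
It fails at once if the tile is dropped: let go away from the mould with its underside more than 15 mm above the board's top (contact force between tile and the arm below 0.01 N and contact force between tile and the fingers below 0.01 N and z of tile in the frame of board above 0.027 m and horizontal distance between tile and mould_plate above 0.05 m).
It also fails if it takes over 72 s, if anything falls off the work surface, if the arm or the gripper's body presses on something with over 40 N, if the wrist force passes 120 N, or if a joint passes its speed limit or range.

ROBOT

A 6-joint arm with a two-finger parallel gripper is mounted at the origin on the work surface; the furniture and walls round the work are solid. World frame = base frame: x ahead of the robot, y to its left, z up, the work surface at z = 0. Lengths are in m, angles in degrees, forces in N, time in s.
With the tool pointing down it reaches from about 0.25 to 0.725 m from the base axis. Payload 9.7 kg.
Tool frame: the origin (TCP) lies at the very end of the fingers, on their centre line; the grasp point (between the pads) lies 19 mm behind it; z points along the fingers, y is the direction in which the jaws open and shut (so a half turn about z gives the same grasp; the last joint's range is limited). The gripper opens to 85 mm and grips with 20 to 120 N. Pads are 22 mm wide; open, the fingers measure 114 mm over their backs; the gripper's body (76 mm by 85 mm) begins 54 mm behind the grasp point. The pads swing forward as they close: fully open they stand 13 mm farther back than shut.
Start: joints at [-71.849, 4.979, 10.078, 95.1, 0, 90], TCP at [0.171, -0.523, 0.231] pointing down, gripper open.
Joint ranges: [-179.16, 179.16], [-48.56, 103.87], [-65.8, 70.77], [-126.05, 130.52], [-82.76, 87.17], [-180, 180]. Speed limits (degrees/s): [127.2, 127.2, 147.25, 180, 180, 180].

INTERFACE

Orientations are given as [roll, pitch, yaw] about the fixed x, y, z axes, in that order (R = Rz(yaw) Ry(pitch) Rx(roll)).
In Python, from workcell import bot gives the robot as it stands. The module is installed in compiled form; this text tells all that it offers.
- The arm moves only by the tool step_arm, never from a script. Its arguments are lists of equal length, an entry for each row: "dr": the turn, a rotation vector about the tool's x, y, z in rad, a list of three; "xyz": the shift along the tool's x, y, z in units of 40 mm (1.0 is 40 mm), a list of three; "gripper": the opening, from 0 (shut) to 1 (fully open). In form: {"dr": [[wx, wy, wz], ...], "xyz": [[x, y, z], ...], "gripper": [gripper, ...]}. A call has exactly 8 rows; each row is the pose to reach, as a shift and turn from the pose commanded when the call began, along the tool's axes at that moment; what a row does not reach only later rows make up. A row lasts 1/10 s, in which the tool goes at most 50 mm and 8.59 degrees, less where a joint would pass 70% of its speed; a pose out of reach is approached as far as the arm can. A call with a gripper value outside its range is refused whole. The fingers move at their own pace and stop on an object; "squeeze" is the grip in N (left out, the last holds). Time passes only in rows, so rows that repeat a pose let the fingers close, or fill a call up. It gives the time, the measured TCP pose, the force and the opening at its end, in the units of the state.
- bot.get_obs(): the state, without advancing time (a new reading comes with each control period).
- bot.camera(name): name is "scene" or "side" or "wrist"; returns a dict with "image" (420x560x3 uint8, red, green, blue), "camera_matrix" (3x3 intrinsics, pixels), "R" (3x3) and "t" (3): a world point X has camera coordinates R X + t. Camera axes: x right, y down, z forward; pixel columns grow to the right and rows downward; lengths in m; the calibration is good to about 2 mm. The wrist camera is an equidistant fisheye: a pixel r from the principal point sees the ray r / f radians off the axis. A picture is of the moment at which its call begins. There is no depth.
- bot.job_done(): hands the job in, once; it reports no verdict.
Trained networks look in a picture, given as the dict that the camera call returned (one of the last four; its "shot" number tells which), for a name from the list of things; names that differ only in an ending like _2 or _b are one class to them, and where a whole thing is asked for, a point or a joint stands for the part that bears it (a point fixed in the world has none). Each returns a list of dicts, best first, with "p" (0 to 1); they miss things now and then, are a little off and sometimes report something else, mostly with a low value. They report only what shows in the picture. A call takes as long as a camera call. They do not tell look-alikes from the thing itself.
- bot.regions_of(picture, thing): "region" (420x560 bool, what is visible of it) and "box" ([centre column, centre row, width, height] in pixels, round what is visible of it).
The state is a dict: "time": time; "q": joint angles; "qd": joint speeds; "joint_efforts": joint torques, N m; "ee_pos": TCP position; "tcp_rot": TCP orientation; "wrist_force": force on the tool from outside, world axes, zero at the start; "torque": the same for the moment, N m; "opening": finger opening in m.
Only numpy, scipy, OpenCV 4.12 (cv2) and the standard library are available. Lean on these libraries where they do the work, as an engineer would, in place of code of your own. Each camera call takes 0.05 s, during which the arm holds its last target.

## Working session

There is one attempt and no reset: what is moved stays moved. The work goes in short steps, Python scripts to look and compute and a tool call to move; the robot and the scene stay as the last step left them, time stands still between calls to the robot, and variables do not carry over. Pictures are saved under pics/ and viewed, and the job is handed in when it is done.

Besides the shell and the picture viewer there is one more tool, called after ">>>" by a JSON object that holds its "fn" and its "kwargs", one argument or row to a line. step_arm: Moves the arm, as the interface text tells. Its arguments: {"type":"object","properties":{"dr":{"type":"array"},"xyz":{"type":"array"},"gripper":{"type":"array"},"squeeze":{"type":"number"}},"required":["dr","xyz","gripper"]}

```bash
mkdir -p pics
cat > h.py <<'E'
from workcell import bot
import numpy as np, cv2
def shot(n,fn):
    c=bot.camera(n); cv2.imwrite('pics/'+fn,c['image'][:,:,::-1]); return c
def proj(c,X):
    X=np.atleast_2d(X); Y=X@np.array(c['R']).T+np.array(c['t']); p=Y@np.array(c['camera_matrix']).T
    return p[:,:2]/p[:,2:]
def ray(c,uv):
    K=np.array(c['camera_matrix']);R=np.array(c['R']);t=np.array(c['t'])
    d=R.T@np.linalg.solve(K,np.array([uv[0],uv[1],1.])); return -R.T@t,d
def atz(c,uv,z):
    o,d=ray(c,uv); return o+d*(z-o[2])/d[2]
E
python3 - <<'E'
from h import *
print(bot.get_obs())
for n in ['scene','side','wrist']:
    c=shot(n,n+'0.png'); print(n,c['camera_matrix'],c['R'],c['t'])
    for th in ['stand','mould_plate','tile','knockout_rod','board','white_tub','jar_tesserae','glue_bottle','rod_knob']:
        for r in bot.regions_of(c,th)[:3]: print(th,round(r['p'],2),np.round(r['box'],1))
E
```

```text
{'time': 0.0, 'q': array([-7.18507991e+01,  5.01259448e+00,  1.00343070e+01,  9.51006445e+01,
        3.70144229e-04,  8.99981774e+01]), 'qd': array([-0.04398065, -0.02731331, -0.09951323,  0.00500349, -0.09119708,
       -0.05026514]), 'joint_efforts': array([-1.91690699e-03, -5.20390534e+01,  4.64798641e+01,  1.66066614e-02,
       -1.09431796e-04, -1.66095055e-05]), 'ee_pos': array([ 0.17124895, -0.52241132,  0.23056743]), 'tcp_rot': array([-1.79921068e+02, -3.72654677e-04,  1.81510230e+01]), 'wrist_force': array([ 1.2686666 ,  0.07259647, -0.3739354 ]), 'torque': array([0.03558407, 0.02460752, 0.02287244]), 'opening': 0.08528387958719406}
scene [[540.65413234   0.         272.57258612]
 [  0.         540.65413234 210.03368905]
 [  0.           0.           1.        ]] [[-0.89121751 -0.45351408  0.00750466]
 [-0.29312323  0.56324342 -0.77255137]
 [ 0.34613598 -0.6907111  -0.63490792]] [0.33282753 0.27610656 0.93476372]
stand 0.57 [300.4 174.1  96.2  91.5]
mould_plate 0.63 [300.5 161.4  55.3  40.7]
tile 0.6 [373.7 205.6  11.8  12.6]
tile 0.57 [297.3 159.9  19.6   4.4]
knockout_rod
[... 713 characters left out ...]
266.2  68.6  26.4]
tile 0.68 [208.6 296.8  22.4  18.2]
tile 0.49 [312.5 265.6  24.8  13.1]
knockout_rod 0.73 [308.  232.4  12.8  26.9]
board 0.81 [309.3 215.6  48.2  18.8]
jar_tesserae 0.9 [346.3 225.2  42.4  67.6]
glue_bottle 0.66 [265.  224.3  22.3  55.4]
glue_bottle 0.4 [308.2 234.2  19.3  25.3]
rod_knob 0.83 [307.6 232.2  13.4  28.3]
wrist [[325.1922621    0.         282.96031708]
 [  0.         325.1922621  207.14706905]
 [  0.           0.           1.        ]] [[ 3.11901048e-01 -9.50114246e-01 -8.09346209e-04]
 [-9.03506730e-01 -2.96864163e-01  3.09107195e-01]
 [-2.93927415e-01 -9.56796082e-02 -9.51026859e-01]] [-0.5485891  -0.04004388  0.37999263]
tile 0.59 [167.2  49.6  35.3  35.2]
```

View pics/scene0.png

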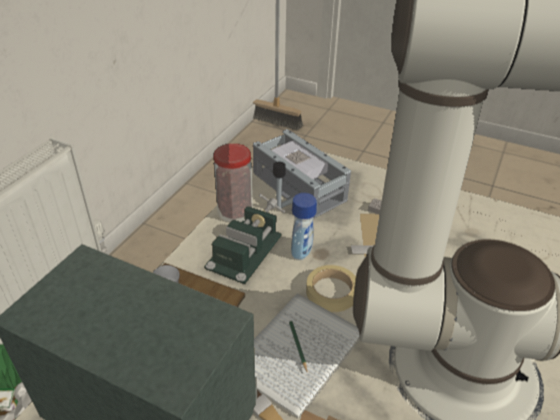

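View pics/side0.png

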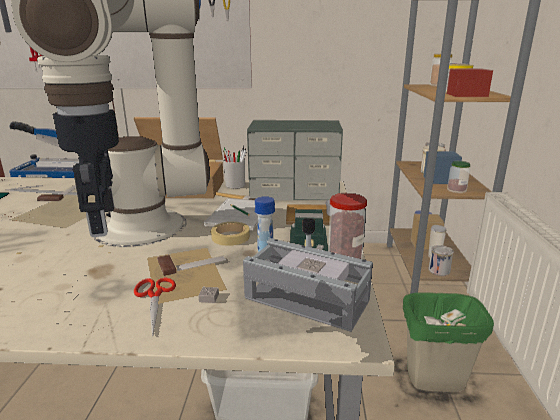

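View pics/wrist0.png

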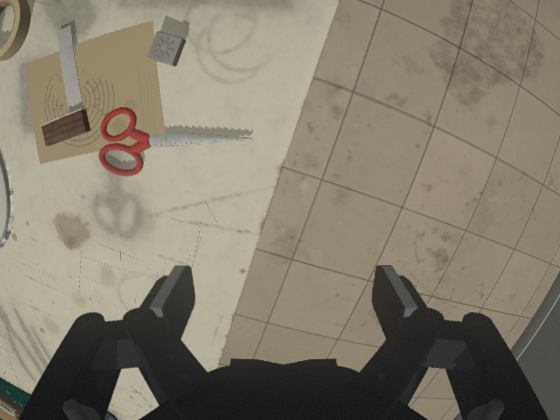

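Run:
```python
from h import *
a=cv2.imread('pics/side0.png')[180:340,220:400]; a=cv2.resize(a,None,fx=4,fy=4,interpolation=cv2.INTER_CUBIC); cv2.imwrite('pics/s1.png',a)
b=cv2.imread('pics/scene0.png')[120:320,150:370]; b=cv2.resize(b,None,fx=3,fy=3,interpolation=cv2.INTER_CUBIC); cv2.imwrite('pics/c1.png',b)
```

```text
(no output)
```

View pics/s1.png

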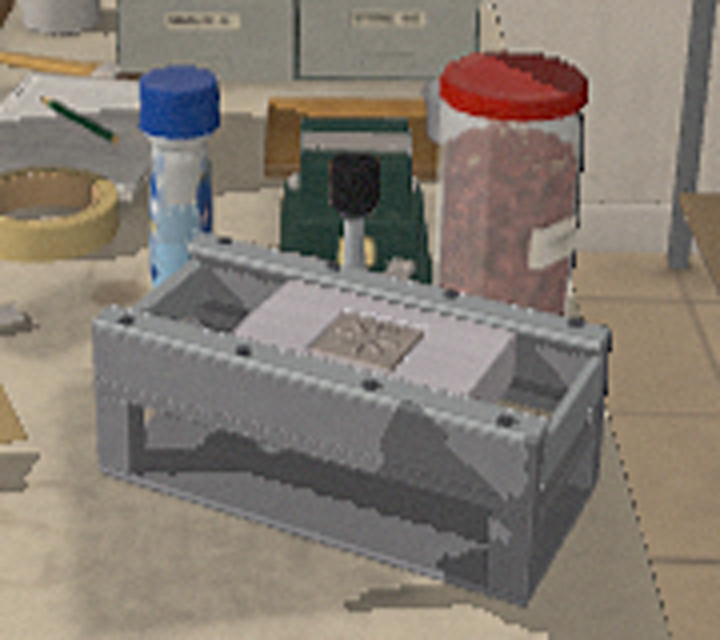

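View pics/c1.png

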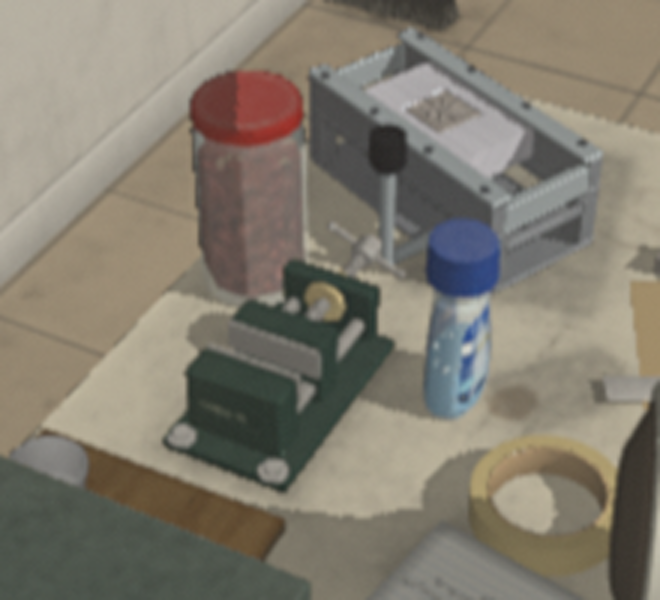

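```bash
cat > fit.py <<'E'
from h import *
from scipy.optimize import least_squares
s=bot.camera('side'); c=bot.camera('scene')
S={(-72,-56,90):(244.2,259.5),(158,-56,90):(355,288.7),(158,56,90):(371.7,262.5),(-72,56,90):(267.5,239.5),(-72,-56,0):(245,297.5),(158,-56,0):(351.2,331.2),(0,98,118):(308.7,226.2)}
C={(0,98,118):(279.3,170),(-72,56,90):(316.7,185.7),(-72,-56,90):(350,170.7),(158,-56,90):(285.7,130.7),(158,56,90):(254,143.3)}
def tw(p,X):
    X=np.array(X)/1000.; ca,sa=np.cos(p[2]),np.sin(p[2])
    return np.array([p[0]+ca*X[0]-sa*X[1],p[1]+sa*X[0]+ca*X[1],X[2]])
def f(p):
    r=[]
    for cam,D in((s,S),(c,C)):
        for X,uv in D.items(): r+=list(proj(cam,tw(p,X))[0]-uv)
    return np.array(r)
o=least_squares(f,[0.45,-0.3,-0.3],loss='soft_l1'); p=o.x
print(p[:2],np.degrees(p[2])); print(np.round(f(p).reshape(-1,2),1))
np.save('stand.npy',p)
def g(th,cam,z,i=0):
    r=bot.regions_of(cam,th)[i]; b=r['box']; return r['p'],atz(cam,b[:2],z)
# bottles via box centre triangulation
def tri(uv1,uv2):
    o1,d1=ray(s,uv1);o2,d2=ray(c,uv2); A=np.stack([d1,-d2],1); k=np.linalg.lstsq(A,o2-o1,rcond=None)[0]
    return (o1+d1*k[0]+o2+d2*k[1])/2, np.linalg.norm(o1+d1*k[0]-o2-d2*k[1])
print('glue cap top',tri((264.8,198.5),(304,197)))
print('jar lid top',tri((348.5,197.5),(232,149)))
print('tub top',atz(c,(166,270),0.049))
print('tile by side, z.084',atz(s,(311.5,265),.084),'scene',atz(c,(297.5,157),.084))
print('board corner front',atz(c,(150+280/3,120+525/3),.012),atz(c,(150+45/3,120+432/3),.012))
E
python3 fit.py
```

```text
[ 0.43565258 -0.32693624] -24.63463261798798
[[-1.5 -0.2]
 [ 0.1  0.2]
 [ 1.6 -1.8]
 [ 2.7 -2.3]
 [-0.7  0.5]
 [ 0.8  0.2]
 [-0.4 -1.5]
 [ 1.  -0.3]
 [-1.   2.7]
 [ 2.1 -0.4]
 [ 2.3 -1.7]
 [-1.3  0.2]]
glue cap top (array([ 0.37560673, -0.14376949,  0.14257446]), np.float64(0.004180167360743209))
jar lid top (array([ 0.56770903, -0.19314543,  0.16774073]), np.float64(0.006653478648433073))
tub top [0.56581206 0.07744213 0.049     ]
tile by side, z.084 [ 0.48228678 -0.35367292  0.084     ] scene [ 0.48428306 -0.34745707  0.084     ]
board corner front [0.41864028 0.03625393 0.012     ] [0.60276766 0.03672882 0.012     ]
```

```bash
cat >> h.py <<'E'
from scipy.spatial.transform import Rotation as Ro
def go(pos,yaw,rp=(180,0)):
    o=bot.get_obs(); R0=Ro.from_euler('xyz',o['tcp_rot'],degrees=True); R1=Ro.from_euler('xyz',[rp[0],rp[1],yaw],degrees=True)
    print('t',o['time'],'pos',np.round(o['ee_pos'],4),'rot',np.round(o['tcp_rot'],2),'F',np.round(o['wrist_force'],1),'op',round(o['opening'],4))
    print('xyz',np.round(R0.inv().apply(np.array(pos)-o['ee_pos'])/0.04,3),'dr',np.round((R0.inv()*R1).as_rotvec(),3))
def fish(c,X):
    X=np.atleast_2d(X); Y=X@np.array(c['R']).T+np.array(c['t']); K=np.array(c['camera_matrix'])
    n=np.hypot(Y[:,0],Y[:,1]); th=np.arctan2(n,Y[:,2]); r=th*K[0,0]
    return np.stack([K[0,2]+r*Y[:,0]/n,K[1,2]+r*Y[:,1]/n],1)
def fatz(c,uv,z):
    K=np.array(c['camera_matrix']);R=np.array(c['R']);t=np.array(c['t'])
    d=np.array(uv)-K[:2,2]; r=np.hypot(*d); th=r/K[0,0]; d=np.r_[np.sin(th)*d/r,np.cos(th)]; d=R.T@d; o=-R.T@t
    return o+d*(z-o[2])/d[2]
E
python3 - <<'E'
from h import *
c=bot.camera('wrist'); C=-np.array(c['R']).T@np.array(c['t']); o=bot.get_obs()
R=Ro.from_euler('xyz',o['tcp_rot'],degrees=True)
print('cam in tool',R.inv().apply(C-o['ee_pos'])); print('fish vs tcp',fish(c,o['ee_pos']))
go([0.45,-0.30,0.27],-114.6)
E
```

```text
cam in tool [ 0.07958269 -0.00112339 -0.14206056]
fish vs tcp [[285.36052143 271.00953812]]
t 1.65 pos [ 0.1713 -0.5226  0.2313] rot [-179.99   -0.     18.15] F [-0.1  0.2  0.2] op 0.0855
xyz [ 8.353 -3.118 -0.968] dr [-0.     0.     2.317]
```

>>> {"fn": "step_arm", "kwargs": {
  "dr": [
    [0,0,0],
    [0,0,0],
    [0,0,0],
    [0,0,0.4],
    [0,0,0.4],
    [0,0,0.4],
    [0,0,0.4],
    [0,0,0.4]
  ],
  "xyz": [
    [0,0,-1],
    [3,-1,-1],
    [6,-2,-1],
    [8.35,-3.1,-1],
    [8.35,-3.1,-1],
    [8.35,-3.1,-1],
    [8.35,-3.1,-1],
    [8.35,-3.1,-1]
  ],
  "gripper": [1,1,1,1,1,1,1,1]
}}

```text
time: 2.45
ee_pos: [0.4372, -0.3109, 0.2715]
tcp_rot: [180.0, -0.0, -4.8]
wrist_force: [0.3, -1.4, -0.5]
opening: 0.0855
```

Run:
```python
from h import *
print(bot.get_obs()['q'])
go([0.45,-0.30,0.27],-114.6)
go([0.45,-0.30,0.27],65.4)
```

```text
[-3.54193279e+01  4.17884146e+00  1.37464113e+01  9.95332152e+01
 -3.22999505e-03  1.49383853e+02]
t 2.45 pos [ 0.4372 -0.3109  0.2715] rot [ 1.7998e+02 -3.0000e-02 -4.8000e+00] F [ 0.3 -1.4 -0.5] op 0.0855
xyz [ 0.297 -0.299  0.038] dr [-0.000e+00 -1.000e-03  1.916e+00]
t 2.45 pos [ 0.4372 -0.3109  0.2715] rot [ 1.7998e+02 -3.0000e-02 -4.8000e+00] F [ 0.3 -1.4 -0.5] op 0.0855
xyz [ 0.297 -0.299  0.038] dr [ 1.000e-03 -0.000e+00 -1.225e+00]
```

>>> {"fn": "step_arm", "kwargs": {
  "dr": [
    [0,0,-1.22],
    [0,0,-1.22],
    [0,0,-1.22],
    [0,0,-1.22],
    [0,0,-1.22],
    [0,0,-1.22],
    [0,0,-1.22],
    [0,0,-1.22]
  ],
  "xyz": [
    [0.5,2.2,-0.7],
    [0.5,2.2,-0.7],
    [0.5,2.2,-0.7],
    [0.5,2.2,-0.7],
    [0.5,2.2,-0.7],
    [0.5,2.2,-0.7],
    [0.5,2.2,-0.7],
    [0.5,2.2,-0.7]
  ],
  "gripper": [0,0,0,0,0,0,0,0]
}}

```text
time: 3.25
ee_pos: [0.4485, -0.4018, 0.2992]
tcp_rot: [-180.0, -0.0, 64.3]
wrist_force: [-0.2, -0.3, -0.2]
opening: -0.0003
```

Run:
```python
from h import *
c=shot('wrist','w1.png'); p=np.load('stand.npy')
ca,sa=np.cos(p[2]),np.sin(p[2]); M=np.array([[ca,-sa,0],[sa,ca,0],[0,0,1]])
P=np.array([[-72,-56,90],[158,-56,90],[158,56,90],[-72,56,90],[0,98,132],[53,0,84]])/1000
W=P@M.T+[p[0],p[1],0]; uv=fish(c,W); print(uv.round())
im=c['image'][:,:,::-1].copy()
for q in uv: cv2.circle(im,tuple(int(round(v)) for v in q),2,(0,0,255),-1)
cv2.imwrite('pics/w1.png',im)
for th in ['tile','mould_plate','rod_knob']:
  for r in bot.regions_of(c,th)[:2]: print(th,r['p'],np.round(r['box'],1))
go([.45,-.4,.3],65.4)
```

```text
[[183. 175.]
 [385. 172.]
 [387.  73.]
 [177.  76.]
 [235.  24.]
 [292. 121.]]
tile 0.66 [291.4 117.8  40.6  38.5]
tile 0.61 [158.4 186.8  25.7  28.5]
mould_plate 0.83 [290.4 121.  110.2  68.2]
rod_knob 0.85 [238.3  42.1  34.7  56. ]
t 3.45 pos [ 0.4486 -0.4018  0.2992] rot [-180.     -0.     63.73] F [-0.8  0.8 -0.1] op -0.0001
xyz [ 0.056  0.013 -0.019] dr [-0.    -0.    -0.029]
```

View pics/w1.png

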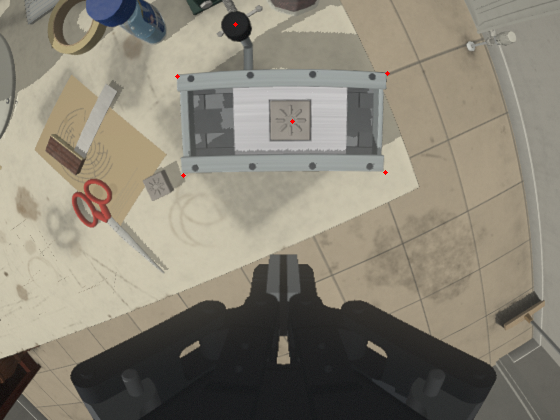

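Run:
```python
from h import *
from scipy.optimize import least_squares
c=bot.camera('wrist'); p0=np.load('stand.npy')
D={(-72,-56,90):(183,172.5),(158,-56,90):(383.5,170),(158,56,90):(387.5,73),(-72,56,90):(177.5,76),(0,98,132):(235.5,24)}
def tw(p,X):
    X=np.array(X)/1000.; ca,sa=np.cos(p[2]),np.sin(p[2]); return np.array([p[0]+ca*X[0]-sa*X[1],p[1]+sa*X[0]+ca*X[1],X[2]])
f=lambda p:np.concatenate([fish(c,tw(p,X))[0]-uv for X,uv in D.items()])
p=least_squares(f,p0,loss='soft_l1').x; print(p,np.degrees(p[2]),f(p).round(1))
ex=np.array([np.cos(p[2]),np.sin(p[2])]);ey=np.array([-ex[1],ex[0]])
for uv in [(233,121),(347,121),(290.2,120)]:
    d=fatz(c,uv,.084)[:2]-p[:2]; print(uv,d@ex,d@ey)
np.save('stand2.npy',p)
x=0.0
def g(X): w=tw(p,X); return w
print('knob',g((0,98,118)),'press pt',g((53+43,0,84)),'end',g((43,0,84)))
go(g((53+43,0,100)),65.4)
```

```text
[ 0.43701165 -0.32607379 -0.44481922] -25.486263993248308 [-0.5  1.6  1.1  1.6  0.1 -0.6 -0.6 -0.8  0.1 -0.4]
(233, 121) -0.01161091285924081 0.0009584983658488899
(347, 121) 0.11359977948332853 -0.00021875388600103398
(290.2, 120) 0.05098500496559463 0.0005015930522491228
knob [ 0.47918053 -0.23761032  0.118     ] press pt [ 0.52366974 -0.36738208  0.084     ] end [ 0.47582725 -0.34457646  0.084     ]
t 3.5 pos [ 0.4485 -0.4018  0.2993] rot [-180.     -0.     63.75] F [-0.2 -0.6  0. ] op -0.0005
xyz [1.602 1.304 4.982] dr [-0.    -0.    -0.029]
```

>>> {"fn": "step_arm", "kwargs": {
  "dr": [
    [0,0,-0.02],
    [0,0,-0.02],
    [0,0,-0.02],
    [0,0,-0.02],
    [0,0,-0.02],
    [0,0,-0.02],
    [0,0,-0.02],
    [0,0,-0.02]
  ],
  "xyz": [
    [1.6,1.23,0],
    [1.6,1.23,0],
    [1.6,1.23,2],
    [1.6,1.23,4],
    [1.6,1.23,4.6],
    [1.6,1.23,5],
    [1.6,1.23,5.1],
    [1.6,1.23,5.1]
  ],
  "gripper": [0,0,0,0,0,0,0,0]
}}

```text
time: 4.3
ee_pos: [0.5205, -0.3656, 0.0956]
tcp_rot: [-179.9, -0.0, 65.0]
wrist_force: [0.5, -0.6, 1.7]
opening: 0.0001
```

```bash
cat >> h.py <<'E'
try:
    p=np.load('stand2.npy'); ex=np.array([np.cos(p[2]),np.sin(p[2])]);ey=np.array([-ex[1],ex[0]])
except Exception: pass
def st(x,y,z): return np.r_[p[:2]+ex*x/1000+ey*y/1000,z/1000]
def inst():
    e=bot.get_obs()['ee_pos']; d=e[:2]-p[:2]; print('stand mm',np.round([d@ex*1e3,d@ey*1e3,e[2]*1e3],1))
E
python3 - <<'E'
from h import *
inst(); go(st(93,0,82),64.8); c=shot('wrist','w2.png')
E
```

```text
stand mm [92.3  0.2 95.6]
t 4.3 pos [ 0.5205 -0.3656  0.0956] rot [-1.7992e+02 -2.0000e-02  6.5040e+01] F [ 0.5 -0.6  1.7] op 0.0001
xyz [-0.006  0.017  0.339] dr [-0.001 -0.     0.004]
```

View pics/w2.png

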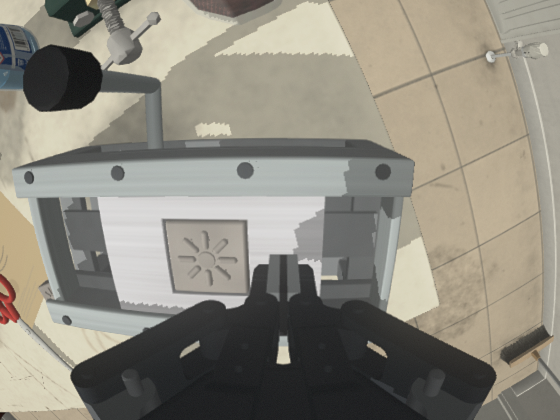

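>>> {"fn": "step_arm", "kwargs": {
  "dr": [
    [0,0,0],
    [0,0,0],
    [0,0,0],
    [0,0,0],
    [0,0,0],
    [0,0,0],
    [0,0,0],
    [0,0,0]
  ],
  "xyz": [
    [0,0,0.1],
    [0,0,0.2],
    [0,0,0.25],
    [0,0,0.3],
    [0,0,0.32],
    [0,0,0.34],
    [0,0,0.34],
    [0,0,0.34]
  ],
  "gripper": [0,0,0,0,0,0,0,0]
}}

```text
time: 5.15
ee_pos: [0.5216, -0.3664, 0.084]
tcp_rot: [179.8, 0.0, 65.1]
wrist_force: [-0.5, 0.2, 11.0]
opening: 0.0001
```

>>> {"fn": "step_arm", "kwargs": {
  "dr": [
    [0,0,0],
    [0,0,0],
    [0,0,0],
    [0,0,0],
    [0,0,0],
    [0,0,0],
    [0,0,0],
    [0,0,0]
  ],
  "xyz": [
    [0,0,0.05],
    [0,-0.1,0.06],
    [0,-0.2,0.06],
    [0,-0.3,0.06],
    [0,-0.4,0.06],
    [0,-0.5,0.06],
    [0,-0.6,0.06],
    [0,-0.7,0.06]
  ],
  "gripper": [0,0,0,0,0,0,0,0]
}}

```text
time: 5.95
ee_pos: [0.4979, -0.3557, 0.084]
tcp_rot: [179.5, 0.1, 65.1]
wrist_force: [2.2, -0.7, 20.3]
opening: -0.0002
```

Run:
```python
from h import *
inst(); c=shot('wrist','w3.png')
```

```text
stand mm [67.7 -0.6 84. ]
```

View pics/w3.png

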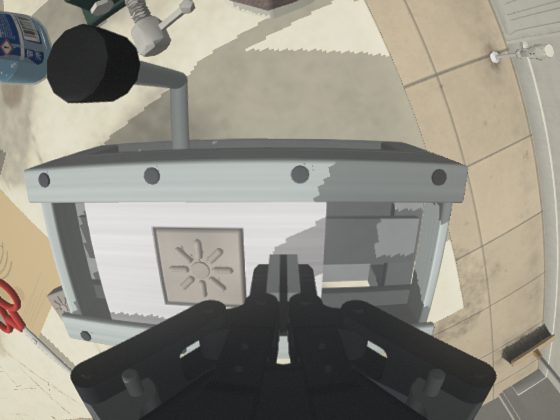

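>>> {"fn": "step_arm", "kwargs": {
  "dr": [
    [0,0,0],
    [0,0,0],
    [0,0,0],
    [0,0,0],
    [0,0,0],
    [0,0,0],
    [0,0,0],
    [0,0,0]
  ],
  "xyz": [
    [0,-0.12,0],
    [0,-0.24,0],
    [0,-0.36,0],
    [0,-0.48,0],
    [0,-0.6,0],
    [0,-0.7,0],
    [0,-0.8,0],
    [0,-0.8,0]
  ],
  "gripper": [0,0,0,0,0,0,0,0]
}}

```text
time: 6.8
ee_pos: [0.4698, -0.3428, 0.084]
tcp_rot: [179.3, 0.1, 65.1]
wrist_force: [6.2, -4.1, 18.2]
opening: -0.0001
```

Run:
```python
from h import *
inst(); print(bot.get_obs()['wrist_force']); c=shot('wrist','w4.png')
print(fish(c,[st(0,0,84),st(-62,0,84),st(62,0,84)]))
```

```text
stand mm [36.8 -1.  84. ]
[ 6.18571217 -4.13018016 18.22831523]
[[211.22582483 269.53635428]
 [104.12138005 263.60092211]
 [334.43788126 270.55787745]]
```

View pics/w4.png

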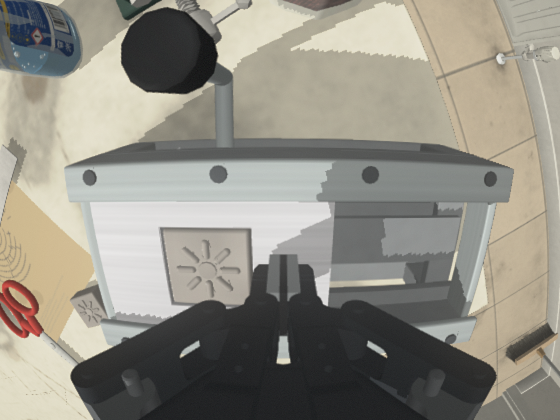

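>>> {"fn": "step_arm", "kwargs": {
  "dr": [
    [0,0,0],
    [0,0,0],
    [0,0,0],
    [0,0,0],
    [0,0,0],
    [0,0,0],
    [0,0,0],
    [0,0,0]
  ],
  "xyz": [
    [0,-0.05,0],
    [0,-0.1,0],
    [0,-0.15,0],
    [0,-0.15,0],
    [0,-0.15,-0.5],
    [0,-0.15,-1],
    [0,-0.15,-2],
    [0,-0.15,-3]
  ],
  "gripper": [0,0,0,0,0,0,0,0]
}}

```text
time: 7.65
ee_pos: [0.4605, -0.3378, 0.2003]
tcp_rot: [-180.0, -0.0, 65.1]
wrist_force: [1.1, -0.7, -0.3]
opening: -0.0002
```

Run:
```python
from h import *
inst(); c=shot('wrist','w5.png')
print(fish(c,[st(0,0,84),st(-62,0,84),st(62,0,84),st(-22,0,84),st(22,0,84),st(0,98,118)]))
go(st(0,98,170),64.8)
```

```text
stand mm [ 26.3  -0.5 200.3]
[[252.36105113 202.33940581]
 [181.11572762 201.69441937]
 [326.54876145 203.16463439]
 [226.37920475 202.08729401]
 [278.72987537 202.61487147]
 [246.83562458  79.06886176]]
t 7.7 pos [ 0.4619 -0.3388  0.2079] rot [1.7954e+02 9.0000e-02 6.5130e+01] F [-2.   1.2  5.4] op 0.0001
xyz [ 2.478 -0.68   0.938] dr [0.008 0.002 0.006]
```

View pics/w5.png

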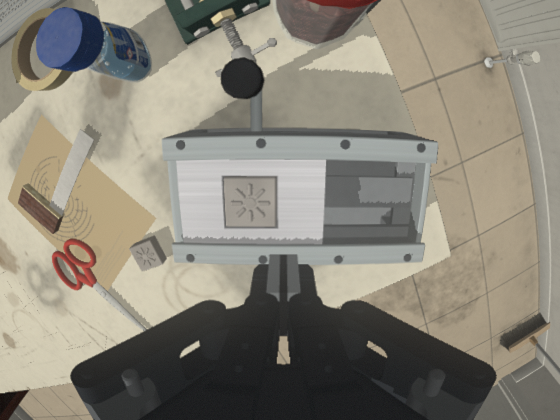

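Run:
```python
from h import *
c=bot.camera('wrist')
im=c['image'][40:120,200:290,::-1]; cv2.imwrite('pics/k.png',cv2.resize(im,None,fx=7,fy=7,interpolation=cv2.INTER_CUBIC))
print(fish(c,[st(0,98,132),st(0,98,104)]))
for r in bot.regions_of(c,'rod_knob')[:2]: print(r['p'],r['box'])
```

```text
[[242.12473587  77.67935623]
 [246.46281739  80.66186378]]
0.74 [240.8, 98.8, 44.8, 70.4]
```

View pics/k.png

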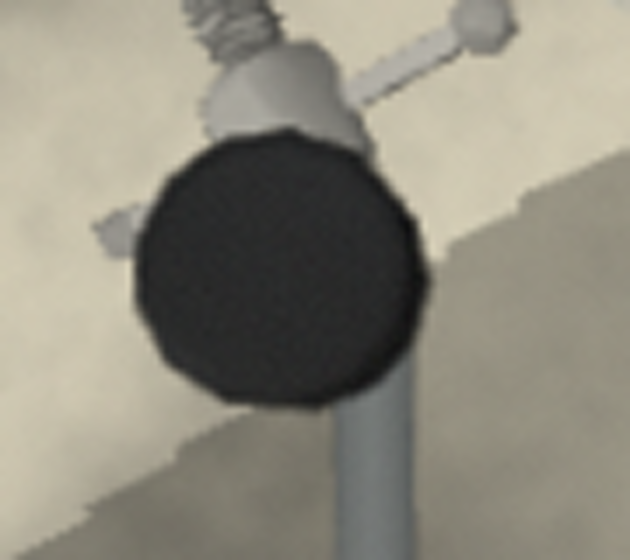

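>>> {"fn": "step_arm", "kwargs": {
  "dr": [
    [0,0,0],
    [0,0,0],
    [0,0,0],
    [0,0,0],
    [0,0,0],
    [0,0,0],
    [0,0,0],
    [0,0,0]
  ],
  "xyz": [
    [0.8,-0.3,0],
    [1.6,-0.7,0],
    [2.46,-0.7,0],
    [2.46,-0.7,0],
    [2.46,-0.7,0.5],
    [2.46,-0.7,0.8],
    [2.46,-0.7,0.8],
    [2.46,-0.7,0.8]
  ],
  "gripper": [0.7,0.7,0.7,0.7,0.7,0.7,0.7,0.7]
}}

```text
time: 8.6
ee_pos: [0.4765, -0.2373, 0.1669]
tcp_rot: [-179.9, 0.0, 65.1]
wrist_force: [1.0, 0.5, 0.4]
opening: 0.0595
```

Run:
```python
from h import *
inst(); c=shot('wrist','w6.png');go(st(-1,98,97),64.8)
```

```text
stand mm [ -2.5  97.1 166.9]
t 8.65 pos [ 0.4768 -0.2374  0.1675] rot [-180.     0.    65.1] F [ 0.4 -0.3  0.8] op 0.0598
xyz [0.021 0.031 1.763] dr [-0.     0.     0.005]
```

View pics/w6.png

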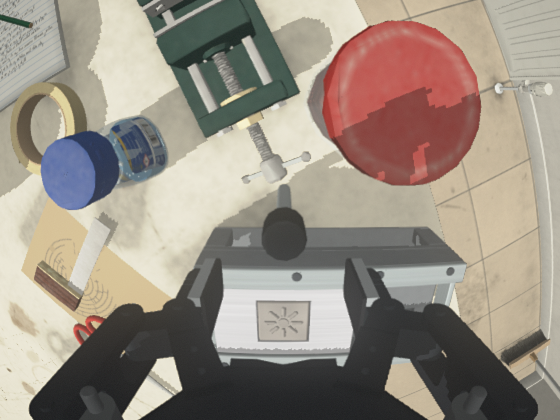

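>>> {"fn": "step_arm", "kwargs": {
  "dr": [
    [0,0,0],
    [0,0,0],
    [0,0,0],
    [0,0,0],
    [0,0,0],
    [0,0,0],
    [0,0,0],
    [0,0,0]
  ],
  "xyz": [
    [0.01,0.03,0.5],
    [0.01,0.03,1],
    [0.01,0.03,1.4],
    [0.01,0.03,1.75],
    [0.01,0.03,1.75],
    [0.01,0.03,1.75],
    [0.01,0.03,1.75],
    [0.01,0.03,1.75]
  ],
  "gripper": [0.7,0.7,0.7,0.7,0.7,0.4,0.2,0.2],
  "squeeze": 60
}}

```text
time: 9.45
ee_pos: [0.4773, -0.2368, 0.0988]
tcp_rot: [-179.9, 0.0, 65.1]
wrist_force: [-9.4, 5.2, 10.5]
opening: 0.0268
```

>>> {"fn": "step_arm", "kwargs": {
  "dr": [
    [0,0,0],
    [0,0,0],
    [0,0,0],
    [0,0,0],
    [0,0,0],
    [0,0,0],
    [0,0,0],
    [0,0,0]
  ],
  "xyz": [
    [0,0,0],
    [0,0,0],
    [0,0,0],
    [0,0,0],
    [0,0,0],
    [0,0,0],
    [0,0,0],
    [0,0,0]
  ],
  "gripper": [0,0,0,0,0,0,0,0]
}}

```text
time: 10.25
ee_pos: [0.4773, -0.2368, 0.0988]
tcp_rot: [-179.9, 0.0, 65.1]
wrist_force: [-9.0, 3.9, 8.4]
opening: 0.0263
```

>>> {"fn": "step_arm", "kwargs": {
  "dr": [
    [0,0,0],
    [0,0,0],
    [0,0,0],
    [0,0,0],
    [0,0,0],
    [0,0,0],
    [0,0,0],
    [0,0,0]
  ],
  "xyz": [
    [0,-0.04,-0.1],
    [0,-0.04,-0.2],
    [0,-0.04,-0.3],
    [0,-0.04,-0.4],
    [0,-0.04,-0.5],
    [0,-0.04,-0.6],
    [0,-0.04,-0.65],
    [0,-0.04,-0.65]
  ],
  "gripper": [0,0,0,0,0,0,0,0]
}}

```text
time: 11.05
ee_pos: [0.4772, -0.2368, 0.1231]
tcp_rot: [180.0, 0.0, 65.1]
wrist_force: [4.9, -2.9, -8.7]
opening: 0.0262
```

>>> {"fn": "step_arm", "kwargs": {
  "dr": [
    [0,0,0],
    [0,0,0],
    [0,0,0],
    [0,0,0],
    [0,0,0],
    [0,0,0],
    [0,0,0],
    [0,0,0]
  ],
  "xyz": [
    [0,0,-0.04],
    [0,0,-0.08],
    [0,0,-0.08],
    [0,0,-0.08],
    [0,0,-0.08],
    [0,0,-0.08],
    [0,0,-0.08],
    [0,0,-0.08]
  ],
  "gripper": [0,0,0,0,0,0,0,0]
}}

```text
time: 11.85
ee_pos: [0.4771, -0.2368, 0.125]
tcp_rot: [-180.0, 0.0, 65.1]
wrist_force: [8.5, -4.2, -17.7]
opening: 0.0264
```

Run:
```python
from h import *
inst(); c=shot('wrist','w7.png'); c=bot.camera('side'); cv2.imwrite('pics/s7.png',cv2.resize(c['image'][180:340,220:400,::-1],None,fx=4,fy=4,interpolation=cv2.INTER_CUBIC))
```

```text
stand mm [ -2.2  97.8 125. ]
```

View pics/w7.png

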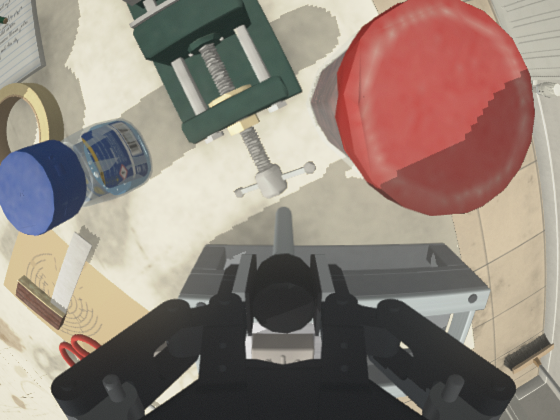

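View pics/s7.png

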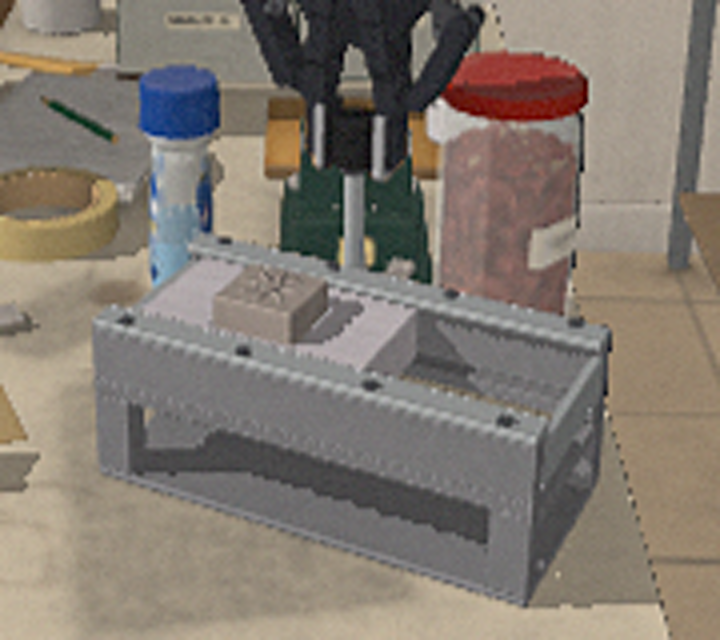

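>>> {"fn": "step_arm", "kwargs": {
  "dr": [
    [0,0,0],
    [0,0,0],
    [0,0,0],
    [0,0,0],
    [0,0,0],
    [0,0,0],
    [0,0,0],
    [0,0,0]
  ],
  "xyz": [
    [0,0,0.08],
    [0,0.02,0.08],
    [0,0.02,0.08],
    [0,0.02,0.08],
    [0,0.02,-0.3],
    [0,0.02,-0.8],
    [0,0.02,-1.5],
    [0,0.02,-1.8]
  ],
  "gripper": [0,0.7,0.7,0.7,0.7,0.7,0.7,0.7]
}}

```text
time: 12.75
ee_pos: [0.478, -0.2371, 0.2021]
tcp_rot: [179.8, 0.0, 65.1]
wrist_force: [0.6, -0.3, -0.6]
opening: 0.0599
```

Run:
```python
from h import *
inst(); c=shot('wrist','w8.png')
for r in bot.regions_of(c,'tile')[:2]: print(r['p'],r['box'])
print(fish(c,[st(0,0,100),st(-22,-22,100),st(22,22,100),st(0,98,158)]))
go(st(0,0,130),64.8); go(st(0,0,85),64.8)
```

```text
stand mm [ -1.2  98.  202.1]
0.68 [283.8, 300.9, 49.2, 50.5]
[[283.36176691 310.20182845]
 [259.92620172 328.16183574]
 [308.5310318  290.27866267]
 [285.66143412 237.54880984]]
t 12.85 pos [ 0.4783 -0.2372  0.201 ] rot [179.78   0.    65.13] F [ 0.4 -0.2  0.8] op 0.0595
xyz [-2.449 -0.009  1.774] dr [0.004 0.    0.006]
t 12.85 pos [ 0.4783 -0.2372  0.201 ] rot [179.78   0.    65.13] F [ 0.4 -0.2  0.8] op 0.0595
xyz [-2.449 -0.013  2.899] dr [0.004 0.    0.006]
```

View pics/w8.png

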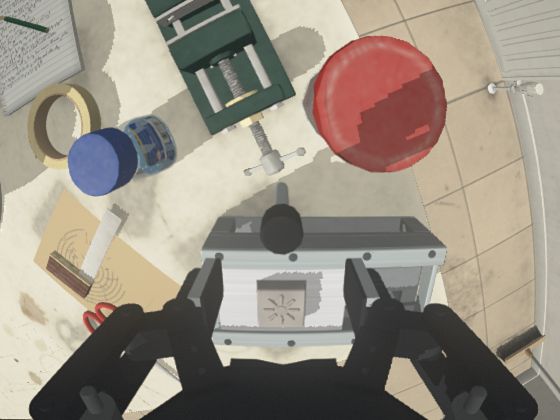

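>>> {"fn": "step_arm", "kwargs": {
  "dr": [
    [0,0,0],
    [0,0,0],
    [0,0,0],
    [0,0,0],
    [0,0,0],
    [0,0,0],
    [0,0,0],
    [0,0,0]
  ],
  "xyz": [
    [-0.8,-0.02,0],
    [-1.6,-0.02,0],
    [-2.42,-0.02,0],
    [-2.42,-0.02,0.5],
    [-2.42,-0.02,1.2],
    [-2.42,-0.02,1.7],
    [-2.42,-0.02,1.75],
    [-2.42,-0.02,1.75]
  ],
  "gripper": [0.75,0.75,0.75,0.75,0.75,0.75,0.75,0.75]
}}

```text
time: 13.65
ee_pos: [0.4356, -0.324, 0.1279]
tcp_rot: [-179.9, -0.0, 65.1]
wrist_force: [-0.4, -0.4, 0.1]
opening: 0.0638
```

Run:
```python
from h import *
inst(); c=shot('wrist','w9.png')
go(st(-1,1,85),64.8)
```

```text
stand mm [ -2.2   1.3 127.9]
t 13.7 pos [ 0.4361 -0.3243  0.1289] rot [180.     0.    65.14] F [-0.2 -0.3  0.3] op 0.064
xyz [-0.005  0.015  1.098] dr [0.    0.    0.006]
```

View pics/w9.png

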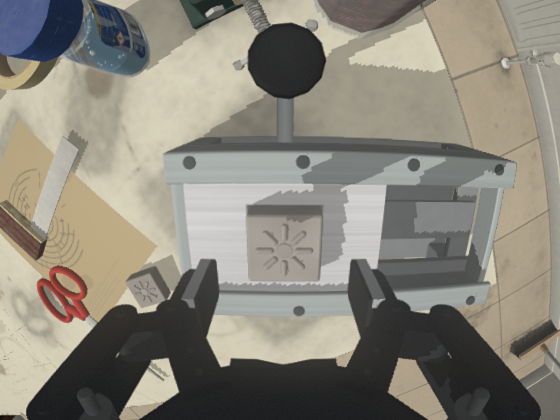

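>>> {"fn": "step_arm", "kwargs": {
  "dr": [
    [0,0,0],
    [0,0,0],
    [0,0,0],
    [0,0,0],
    [0,0,0],
    [0,0,0],
    [0,0,0],
    [0,0,0]
  ],
  "xyz": [
    [0,0,0.4],
    [0,0,0.8],
    [0,0,1.0],
    [0,0,1.07],
    [0,0,1.07],
    [0,0,1.07],
    [0,0,1.07],
    [0,0,1.07]
  ],
  "gripper": [0.75,0.75,0.75,0.75,0.7,0.6,0.5,0.4],
  "squeeze": 35
}}

```text
time: 14.5
ee_pos: [0.4364, -0.3246, 0.0867]
tcp_rot: [179.9, 0.0, 65.1]
wrist_force: [-0.8, 0.6, 3.4]
opening: 0.0432
```

>>> {"fn": "step_arm", "kwargs": {
  "dr": [
    [0,0,0],
    [0,0,0],
    [0,0,0],
    [0,0,0],
    [0,0,0],
    [0,0,0],
    [0,0,0],
    [0,0,0]
  ],
  "xyz": [
    [0,0,0],
    [0,0,0],
    [0,0,0],
    [0,0,0],
    [0,0,0],
    [0,0,0],
    [0,0,0],
    [0,0,0]
  ],
  "gripper": [0.3,0.3,0.3,0.3,0.3,0.3,0.3,0.3]
}}

```text
time: 15.3
ee_pos: [0.4362, -0.3244, 0.0858]
tcp_rot: [180.0, 0.0, 65.1]
wrist_force: [2.7, -2.2, 5.0]
opening: 0.0429
```

Run:
```python
from h import *
inst(); c=shot('wrist','w10.png'); c=bot.camera('side'); cv2.imwrite('pics/s10.png',cv2.resize(c['image'][180:340,220:400,::-1],None,fx=4,fy=4,interpolation=cv2.INTER_CUBIC))
print(bot.get_obs()['wrist_force'])
```

```text
stand mm [-1.4  1.1 85.8]
[ 3.82323574 -2.20758313  5.14506289]
```

View pics/s10.png

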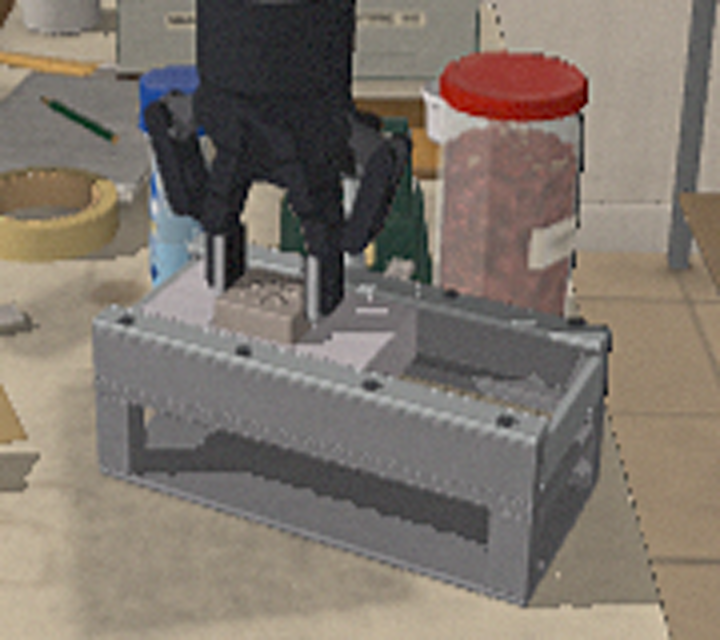

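>>> {"fn": "step_arm", "kwargs": {
  "dr": [
    [0,0,0],
    [0,0,0],
    [0,0,0],
    [0,0,0],
    [0,0,0],
    [0,0,0],
    [0,0,0],
    [0,0,0]
  ],
  "xyz": [
    [0,0,-0.1],
    [0,0,-0.2],
    [0,0,-0.4],
    [0,0,-0.8],
    [0,0,-1.4],
    [0,0,-2.2],
    [0,0,-3.0],
    [0,0,-3.5]
  ],
  "gripper": [0.3,0.3,0.3,0.3,0.3,0.3,0.3,0.3],
  "squeeze": 45
}}

```text
time: 16.2
ee_pos: [0.4358, -0.3242, 0.2285]
tcp_rot: [179.9, 0.0, 65.1]
wrist_force: [0.0, -0.3, -1.0]
opening: 0.0429
```

Run:
```python
from h import *
c=shot('wrist','w11.png'); go([0.40,-0.03,.26],180)
```

```text
t 16.25 pos [ 0.4363 -0.3246  0.2311] rot [1.7974e+02 6.0000e-02 6.5130e+01] F [-2.   0.7  1.1] op 0.0426
xyz [ 6.3   -3.918 -0.746] dr [ 2.000e-03  5.000e-03 -2.005e+00]
```

View pics/w11.png

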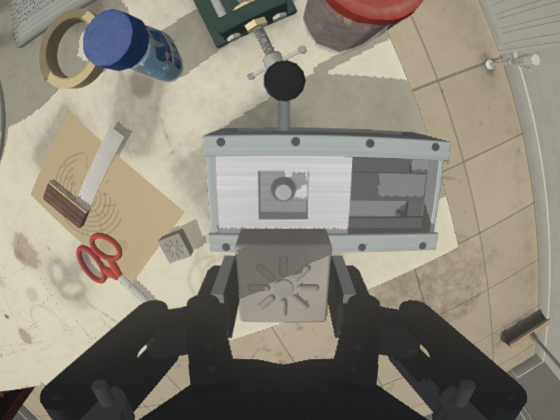

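>>> {"fn": "step_arm", "kwargs": {
  "dr": [
    [0,0,0],
    [0,0,0],
    [0,0,-0.1],
    [0,0,-0.2],
    [0,0,-0.3],
    [0,0,-0.43],
    [0,0,-0.43],
    [0,0,-0.43]
  ],
  "xyz": [
    [0,0,-0.5],
    [0.5,-0.2,-1],
    [1.5,-0.6,-1],
    [2.5,-1.1,-1],
    [3.5,-1.6,-1],
    [4.6,-2.1,-1],
    [5.5,-2.5,-1],
    [6.05,-2.7,-1]
  ],
  "gripper": [0.3,0.3,0.3,0.3,0.3,0.3,0.3,0.3]
}}

```text
time: 17.05
ee_pos: [0.4388, -0.0569, 0.2658]
tcp_rot: [-180.0, -0.0, 89.9]
wrist_force: [1.1, 0.2, -1.7]
opening: 0.0425
```

Run:
```python
from h import *
c=shot('wrist','w12.png'); go([0.46,0.075,.12],180)
for th in ['board','white_tub']:
  for r in bot.regions_of(c,th)[:2]: print(th,r['p'],np.round(r['box'],1))
```

```text
t 17.1 pos [ 0.4392 -0.0552  0.2658] rot [-1.7997e+02 -8.0000e-02  8.9910e+01] F [-0.   0.8 -0.4] op 0.0428
xyz [3.251 0.517 3.648] dr [ 1.000e-03 -2.000e-03 -1.572e+00]
board 0.75 [304.9 343.3  52.3  41. ]
board 0.67 [338.4  53.9 154.7 102.3]
white_tub 0.94 [388.8  53.1  49.4  46.7]
white_tub 0.45 [397.7 290.   96.  116.4]
```

View pics/w12.png

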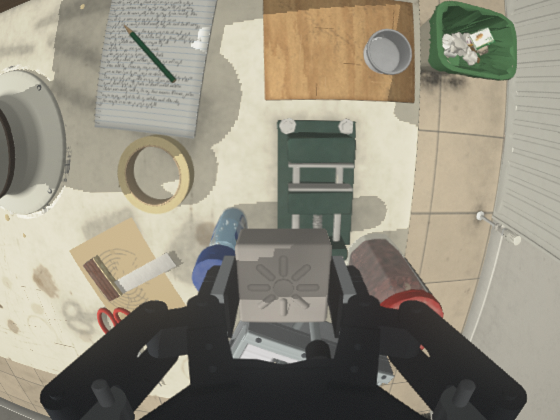

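Run:
```python
from h import *
c=bot.camera('wrist')
for uv in [(266,99),(414,102),(263,20),(412,5)]: print(uv,fatz(c,uv,.012))
print('tub',fatz(c,(388,49),.045)); print('vise',fatz(c,(278,120),.03),fatz(c,(356,120),.03),fatz(c,(288,165),.06))
```

```text
(266, 99) [0.41893109 0.02984827 0.012     ]
(414, 102) [0.60441617 0.0331543  0.012     ]
(263, 20) [0.41548754 0.12856135 0.012     ]
(412, 5) [0.60213001 0.16193831 0.012     ]
tub [0.55748849 0.09165173 0.045     ]
vise [0.43349789 0.00499176 0.03      ] [0.52444818 0.00662341 0.03      ] [ 0.44463541 -0.04247098  0.06      ]
```

>>> {"fn": "step_arm", "kwargs": {
  "dr": [
    [0,0,-0.15],
    [0,0,-0.3],
    [0,0,-0.45],
    [0,0,-0.6],
    [0,0,-0.75],
    [0,0,-0.9],
    [0,0,-1.05],
    [0,0,-1.2]
  ],
  "xyz": [
    [0,0,0],
    [0,0,0],
    [0,0,0],
    [0,0,0],
    [0.3,0.2,0],
    [0.6,0.3,0],
    [1,0.4,0],
    [1.5,0.5,0]
  ],
  "gripper": [0.3,0.3,0.3,0.3,0.3,0.3,0.3,0.3]
}}

```text
time: 18.05
ee_pos: [0.4601, -0.0004, 0.2654]
tcp_rot: [-180.0, -0.0, 158.7]
wrist_force: [-0.3, -1.3, -1.2]
opening: 0.0426
```

Run:
```python
from h import *
go([0.46,0.08,.12],180)
```

```text
t 18.05 pos [ 4.601e-01 -4.000e-04  2.654e-01] rot [-1.7996e+02 -4.0000e-02  1.5873e+02] F [-0.3 -1.3 -1.2] op 0.0426
xyz [0.73  1.875 3.634] dr [-0.001 -0.001 -0.371]
```

>>> {"fn": "step_arm", "kwargs": {
  "dr": [
    [0,0,-0.12],
    [0,0,-0.25],
    [0,0,-0.37],
    [0,0,-0.37],
    [0,0,-0.37],
    [0,0,-0.37],
    [0,0,-0.37],
    [0,0,-0.37]
  ],
  "xyz": [
    [0.2,0.6,0],
    [0.45,1.2,0],
    [0.73,1.85,0],
    [0.73,1.85,0.8],
    [0.73,1.85,1.8],
    [0.73,1.85,2.8],
    [0.73,1.85,3.5],
    [0.73,1.85,3.5]
  ],
  "gripper": [0.3,0.3,0.3,0.3,0.3,0.3,0.3,0.3]
}}

```text
time: 18.85
ee_pos: [0.4579, 0.0786, 0.1217]
tcp_rot: [-179.9, -0.4, 179.6]
wrist_force: [-0.7, -0.1, -1.9]
opening: 0.043
```

Run:
```python
from h import *
c=shot('wrist','w13.png'); go([0.46,0.08,.025],180);
```

```text
t 18.9 pos [0.459  0.0789 0.1245] rot [-179.95   -0.2   179.64] F [-0.4  0.4 -0.5] op 0.0428
xyz [-0.033  0.029  2.488] dr [-0.001 -0.003 -0.006]
```

View pics/w13.png

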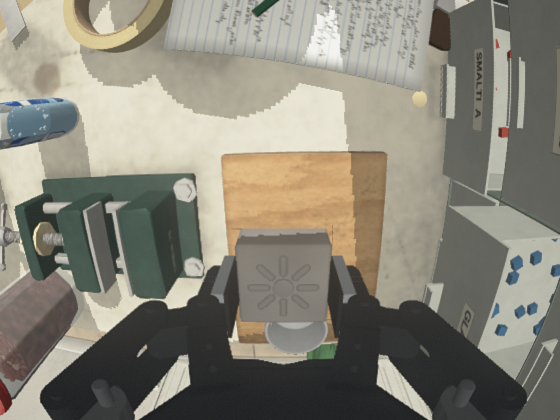

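>>> {"fn": "step_arm", "kwargs": {
  "dr": [
    [0,0,0],
    [0,0,0],
    [0,0,0],
    [0,0,0],
    [0,0,0],
    [0,0,0],
    [0,0,0],
    [0,0,0]
  ],
  "xyz": [
    [0,0.03,0.5],
    [0,0.03,1.0],
    [0,0.03,1.5],
    [0,0.03,1.9],
    [0,0.03,2.2],
    [0,0.03,2.4],
    [0,0.03,2.45],
    [0,0.03,2.45]
  ],
  "gripper": [0.3,0.3,0.3,0.3,0.3,0.3,0.3,0.3]
}}

```text
time: 19.7
ee_pos: [0.4603, 0.0813, 0.0283]
tcp_rot: [180.0, 0.0, 179.7]
wrist_force: [0.4, -0.3, -1.8]
opening: 0.0428
```

>>> {"fn": "step_arm", "kwargs": {
  "dr": [
    [0,0,0],
    [0,0,0],
    [0,0,0],
    [0,0,0],
    [0,0,0],
    [0,0,0],
    [0,0,0],
    [0,0,0]
  ],
  "xyz": [
    [0,0,0.02],
    [0,0,0.04],
    [0,0,0.06],
    [0,0,0.08],
    [0,0,0.09],
    [0,0,0.1],
    [0,0,0.1],
    [0,0,0.1]
  ],
  "gripper": [0.3,0.3,0.3,0.3,0.3,0.3,0.3,0.3]
}}

```text
time: 20.5
ee_pos: [0.46, 0.0813, 0.0237]
tcp_rot: [-180.0, 0.0, 179.7]
wrist_force: [-0.2, 0.0, -1.5]
opening: 0.0429
```

>>> {"fn": "step_arm", "kwargs": {
  "dr": [
    [0,0,0],
    [0,0,0],
    [0,0,0],
    [0,0,0],
    [0,0,0],
    [0,0,0],
    [0,0,0],
    [0,0,0]
  ],
  "xyz": [
    [0,0,0.02],
    [0,0,0.04],
    [0,0,0.06],
    [0,0,0.07],
    [0,0,0.08],
    [0,0,0.09],
    [0,0,0.1],
    [0,0,0.1]
  ],
  "gripper": [0.3,0.3,0.3,0.3,0.3,0.3,0.3,0.3]
}}

```text
time: 21.3
ee_pos: [0.46, 0.0813, 0.0218]
tcp_rot: [180.0, 0.1, 179.7]
wrist_force: [-9.8, -1.7, 21.5]
opening: 0.0426
```

>>> {"fn": "step_arm", "kwargs": {
  "dr": [
    [0,0,0],
    [0,0,0],
    [0,0,0],
    [0,0,0],
    [0,0,0],
    [0,0,0],
    [0,0,0],
    [0,0,0]
  ],
  "xyz": [
    [0,0,-0.04],
    [0,0,-0.04],
    [0,0,-0.04],
    [0,0,-0.04],
    [0,0,-0.04],
    [0,0,-0.04],
    [0,0,-0.04],
    [0,0,-0.04]
  ],
  "gripper": [0.3,0.3,0.53,0.56,0.6,0.65,0.68,0.68]
}}

```text
time: 22.1
ee_pos: [0.4599, 0.0813, 0.0212]
tcp_rot: [180.0, -0.0, 179.7]
wrist_force: [0.1, 0.1, -0.2]
opening: 0.0583
```

>>> {"fn": "step_arm", "kwargs": {
  "dr": [
    [0,0,0],
    [0,0,0],
    [0,0,0],
    [0,0,0],
    [0,0,0],
    [0,0,0],
    [0,0,0],
    [0,0,0]
  ],
  "xyz": [
    [0,0,-0.2],
    [0,0,-0.5],
    [0,0,-1.0],
    [0,0,-1.8],
    [0,0,-2.8],
    [0,0,-3.8],
    [0,0,-4.8],
    [0,0,-5.8]
  ],
  "gripper": [0.68,0.68,0.68,0.68,0.68,0.68,0.68,0.68]
}}

```text
time: 22.9
ee_pos: [0.4596, 0.0813, 0.2563]
tcp_rot: [180.0, 0.1, 179.7]
wrist_force: [0.0, -0.1, 0.2]
opening: 0.0584
```

Run:
```python
from h import *
c=shot('wrist','w14.png'); go(st(0,98,250),64.8)
```

```text
t 22.95 pos [0.4607 0.0815 0.2626] rot [179.9    0.52 179.72] F [-4.6 -0.4  3.4] op 0.0577
xyz [-0.497 -7.975  0.307] dr [0.01  0.004 2.006]
```

View pics/w14.png

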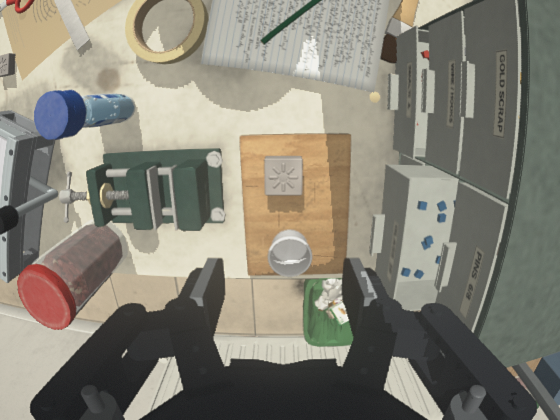

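>>> {"fn": "step_arm", "kwargs": {
  "dr": [
    [0,0,0.15],
    [0,0,0.3],
    [0,0,0.45],
    [0,0,0.6],
    [0,0,0.75],
    [0,0,0.9],
    [0,0,1.05],
    [0,0,1.2]
  ],
  "xyz": [
    [0,-1,0],
    [-0.1,-2,0],
    [-0.2,-3,0],
    [-0.3,-4,0],
    [-0.4,-5,0],
    [-0.5,-6,0],
    [-0.5,-7,0],
    [-0.5,-8,0]
  ],
  "gripper": [0,0,0,0,0,0,0,0]
}}

```text
time: 23.75
ee_pos: [0.4781, -0.2404, 0.2545]
tcp_rot: [179.9, 0.0, 110.6]
wrist_force: [-0.0, -0.6, 0.1]
opening: 0.0001
```

Run:
```python
from h import *
inst(); go(st(-1,98,170),64.8)
```

```text
stand mm [  0.3  95.  254.5]
t 23.75 pos [ 0.4781 -0.2404  0.2545] rot [1.7995e+02 5.0000e-02 1.1061e+02] F [-0.  -0.6  0.1] op 0.0001
xyz [0.077 0.03  2.111] dr [0.001 0.    0.8  ]
```

>>> {"fn": "step_arm", "kwargs": {
  "dr": [
    [0,0,0.15],
    [0,0,0.3],
    [0,0,0.45],
    [0,0,0.6],
    [0,0,0.75],
    [0,0,0.8],
    [0,0,0.8],
    [0,0,0.8]
  ],
  "xyz": [
    [0.07,0.03,0.3],
    [0.07,0.03,0.6],
    [0.07,0.03,0.9],
    [0.07,0.03,1.2],
    [0.07,0.03,1.5],
    [0.07,0.03,1.8],
    [0.07,0.03,2.0],
    [0.07,0.03,2.0]
  ],
  "gripper": [0,0,0,0,0,0,0,0]
}}

```text
time: 24.55
ee_pos: [0.4782, -0.2355, 0.173]
tcp_rot: [-179.9, -0.0, 65.2]
wrist_force: [-0.0, 0.3, 0.1]
opening: 0.0
```

Run:
```python
from h import *
inst(); go(st(-2,98,130),64.8); c=shot('wrist','w15.png')
```

```text
stand mm [ -1.8  99.4 173. ]
t 24.55 pos [ 0.4782 -0.2355  0.173 ] rot [-179.95   -0.     65.24] F [-0.   0.3  0.1] op 0.0
xyz [-0.036 -0.005  1.074] dr [-0.001 -0.     0.008]
```

View pics/w15.png

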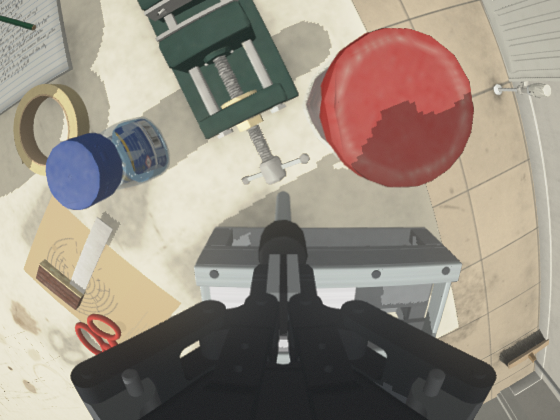

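Fingers are over the raised knob (282,240). Pushing down.

>>> {"fn": "step_arm", "kwargs": {
  "dr": [
    [0,0,0],
    [0,0,0],
    [0,0,0],
    [0,0,0],
    [0,0,0],
    [0,0,0],
    [0,0,0],
    [0,0,0]
  ],
  "xyz": [
    [-0.03,0,0.2],
    [-0.03,0,0.3],
    [-0.03,0,0.4],
    [-0.03,0,0.5],
    [-0.03,0,0.6],
    [-0.03,0,0.7],
    [-0.03,0,0.8],
    [-0.03,0,0.9]
  ],
  "gripper": [0,0,0,0,0,0,0,0]
}}

```text
time: 25.4
ee_pos: [0.478, -0.2368, 0.1379]
tcp_rot: [180.0, 0.0, 65.1]
wrist_force: [-1.2, 1.0, 6.3]
opening: 0.0
```

>>> {"fn": "step_arm", "kwargs": {
  "dr": [
    [0,0,0],
    [0,0,0],
    [0,0,0],
    [0,0,0],
    [0,0,0],
    [0,0,0],
    [0,0,0],
    [0,0,0]
  ],
  "xyz": [
    [0,0,0.05],
    [0,0,0.1],
    [0,0,0.14],
    [0,0,0.17],
    [0,0,0.19],
    [0,0,0.2],
    [0,0,0.2],
    [0,0,0.2]
  ],
  "gripper": [0,0,0,0,0,0,0,0]
}}

```text
time: 26.2
ee_pos: [0.4782, -0.2369, 0.1319]
tcp_rot: [179.9, 0.0, 65.1]
wrist_force: [-6.7, 3.1, 19.2]
opening: 0.0004
```

>>> {"fn": "step_arm", "kwargs": {
  "dr": [
    [0,0,0],
    [0,0,0],
    [0,0,0],
    [0,0,0],
    [0,0,0],
    [0,0,0],
    [0,0,0],
    [0,0,0]
  ],
  "xyz": [
    [0,0,-0.2],
    [0,0,-0.6],
    [0,0,-1.2],
    [0,0,-2.0],
    [-0.5,0,-2.8],
    [-1.2,0,-3.0],
    [-2,0,-3.0],
    [-2.5,0,-3.0]
  ],
  "gripper": [0,0,0,0,0,0,0,0]
}}

```text
time: 27.0
ee_pos: [0.4354, -0.3291, 0.2496]
tcp_rot: [180.0, 0.0, 65.1]
wrist_force: [-0.3, -0.3, -0.2]
opening: -0.0
```

Run:
```python
from h import *
inst(); c=shot('wrist','w16.png'); print(fish(c,[st(0,98,132),st(-62,0,84),st(62,0,84)]))
c=bot.camera('side'); cv2.imwrite('pics/s16.png',cv2.resize(c['image'][180:340,220:400,::-1],None,fx=4,fy=4,interpolation=cv2.INTER_CUBIC))
```

```text
stand mm [-1.000e-01 -3.400e+00  2.496e+02]
[[285.27843939  78.70277813]
 [220.80322712 184.32747259]
 [346.47131604 185.63769155]]
```

View pics/w16.png

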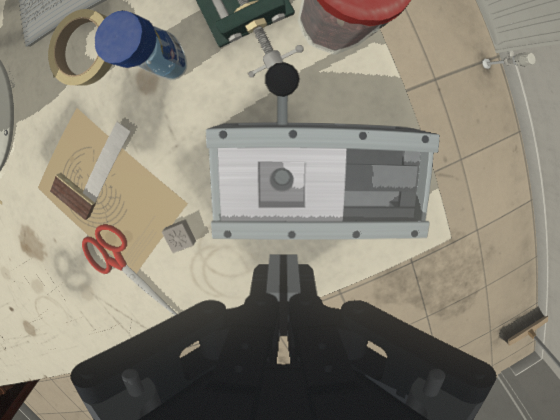

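View pics/s16.png

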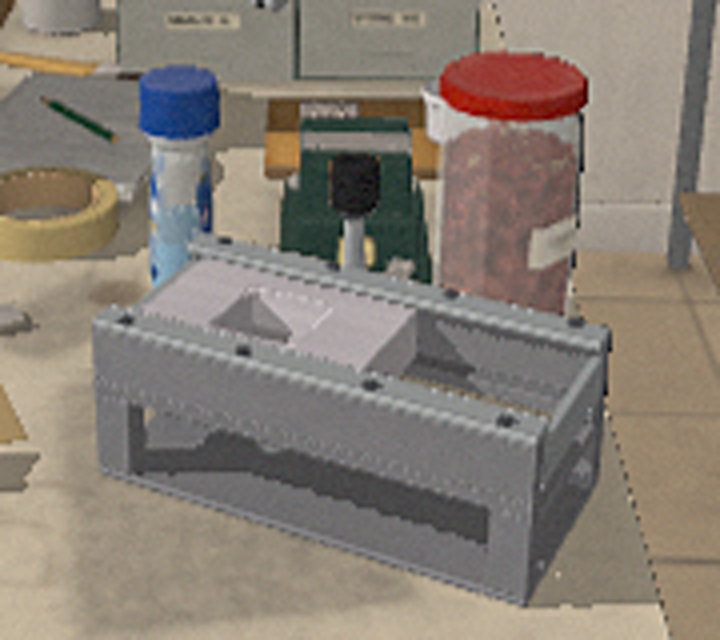

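Run:
```python
from h import *
o=bot.get_obs(); print(o['time'],o['wrist_force']); print(bot.job_done())
```

```text
27.1 [ 0.31313344  0.43084534 -0.45139912]
the job is handed in; nothing more can be done
None
```

I handed the job in at 27 s of the 72 s allowed; no verdict was reported, and my last checks showed nothing wrong.

- **Plate:** I drew it to the front stop by pressing the shut fingers on its rear and dragging. The sideways force rose to about 7 N there, and the last wrist picture shows it still at the stop.
- **Rod:** I raised it about 26 mm to its end by the knob, with the pull rising to 18 N, and it pushed the tile up. At the end I pushed it down until the knob top read 131.9 mm, against a nominal 132 mm, with 19 N at the bottom. The side picture shows the knob at its starting height.
- **Tile:** I gripped it on the faces along the plate's x and lowered it onto the board with about 21 N at contact before releasing. It sits at about (0.46, 0.08) m, some 50 mm from the board's centre along x and 20 mm along y. The picture taken just after I set it down shows it flat, rosette up and clear of the tub.
- **Bystanders:** The tub, jar and glue bottle appear where they started, and the arm finished clear of everything.

My fit of the stand's position was 1 to 3 mm off in places (for example at the knob and the plate's front edge). That is within the given tolerances. I did not measure the tile again after leaving the board.

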